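# Start and lock the loose lid of a filling canister

## Robot

A 7-joint arm with a two-finger parallel gripper is mounted at the origin on the work surface. World frame = base frame: x ahead of the robot, y to its left, z up, the work surface at z = 0. Lengths are in m, angles in rad, forces in N, time in s.
With the tool pointing down it reaches from about 0.425 to 0.925 m from the base axis. Payload 6.8 kg.
Tool frame: the origin (TCP) lies at the very end of the fingers, on their centre line; the grasp point (between the pads) lies 19 mm behind it; z points along the fingers, x is the direction in which the jaws open and shut, and the axes are right-handed (so a half turn about z gives the same grasp; the last joint's range is limited). The gripper opens to 85 mm and grips with 20 to 120 N. Pads are 22 mm wide; open, the fingers measure 114 mm over their backs; the gripper's body (76 mm by 85 mm) begins 54 mm behind the grasp point. The pads swing forward as they close: fully open they stand 13 mm farther back than shut.
Start: joints at [-1.4, 0.477, 0.022, 1.555, -0.011, 1.109, -0.083], TCP at [0.186, 0.649, 0.231] pointing down, gripper open.
Joint ranges: [-2.96, 2.96], [-0.34, 2.1], [-1.41, 1.46], [0.24, 2.44], [-1.37, 4.51], [0.17, 1.92], [-2.96, 2.96]. Speed limits (rad/s): [2.39, 2.39, 3.14, 3.14, 3.14, 3.14, 3.14].

## Interface

Orientations are given as a rotation vector (axis times angle).
In Python, from bench import r, grab_frame gives the robot as it stands. The module is installed in compiled form; this text tells all that it offers.
- The arm moves only by the tool send_rows, never from a script. Its argument "series" is a list of rows, each a list of 2 entries, a list of its own where there are three numbers: the shift along the tool's x, y, z in m, then the turn, a rotation vector about the tool's x, y, z in units of 5 degrees (1.0 is 5 degrees). A call has 1 to 20 rows; each row shifts and turns the commanded pose from where the row before left it, along the tool's axes as they then stand; what a row does not reach is not made up. A row lasts 1/8 s, in which the tool goes at most 62.5 mm and 10.7 degrees, less where a joint would pass 70% of its speed; a pose out of reach is approached as far as the arm can. A call is refused whole if a number of a shift passes 0.0625 or a number of a turn 1, either way. A call with a gripper value outside its range is refused whole. "fingers" is the closure in counts, from 0 (fully open) to 255 (shut), set as the call begins (left out, the last holds). The fingers move at their own pace and stop on an object; "grip_force" is the grip in N (left out, the last holds). Time passes only in rows, so rows that do not move let the fingers close. It gives the time, the measured TCP pose, the force and the opening at its end, in the units of the state.
- r.get_obs(): the state, without advancing time (a new reading comes with each control period).
- grab_frame(name): name is "scene" or "top" or "wrist"; returns a dict with "frame" (400x640x3 uint8, red, green, blue), "fx", "fy", "cx", "cy" (pixels), "origin" and "rotation" of the camera in the world; the wrist camera has in their place "T_tool_cam" (4x4, takes a point from camera to tool coordinates, whose origin is the TCP and whose axes are the tool frame's). Camera axes: x right, y down, z forward; pixel columns grow to the right and rows downward; lengths in m; the calibration is good to about 2 mm. A picture is of the moment at which its call begins: read the wrist's pose just before it. There is no depth.
- r.hand_in(): hands the job in, once; it reports no verdict.
The state is a dict: "clock": time; "joints": joint angles; "qvel": joint speeds; "tau": joint torques, N m; "tcp_pos": TCP position; "orientation": TCP orientation; "contact_force": force on the tool from outside, world axes, zero at the start; "moment": the same for the moment, N m; "grip_width": finger opening in m.
Only numpy, scipy, OpenCV 4.12 (cv2) and the standard library are available. Lean on these libraries where they do the work, as an engineer would, in place of code of your own. Each camera call takes 0.05 s, during which the arm holds its last target.

## Task

The pink lid is only resting on its canister, turned past its thread start. Without lifting it off, turn it back (counter-clockwise from above) until it drops down onto the rim, then turn it forward (clockwise) until its grip bar lines up with the black lock marks, and let go; leave the blue and the green lid locked as they are.

Things in the scene. Friction and masses are not known exactly. Their poses are not given: they have to be found in the camera images.
- pink_lid: Pink lid, 160 g: disc 92 mm across, 10 thick; grip bar on top 64 long, 16 thick, bar top 44 above the origin. Origin: centre of disc's underside; z up, x along the bar (ends alike). Below: plug, then lug parallel to bar. Starts 11 mm above the rim, lug on an inner shelf, bar 32-55 deg clockwise (seen from above) of the green marks; turns easily, 2.5 mm side play. Held, it must be lowered to drop.
- canister: Its white canister, 124 mm wide, fixed. Origin: underside centre, z up; rim and white top at z 120 mm. On the top, black lock marks at both ends of its x axis, green start marks 70 deg counter-clockwise of them. Bar within 10 deg of green: lug fits a slot and lid drops 11 mm to the rim; then it turns clockwise under the shelf. A stop lies 5 deg past black. Locked: lid origin at z 120, bar along x.
- blue_lid (a joint): Turn of the blue lid, same size and shape as the pink one, on a like canister, already locked, to be left alone: 0 = locked, rad, grows counter-clockwise.
- green_lid (a joint): Turn of the green lid, same size and shape as the pink one, on a third like canister, already locked, to be left alone: 0 = locked, rad, grows counter-clockwise.
Things that resemble listed ones, but are neither listed nor needed, are in the scene too. What is shaped like the part that bears blue_lid but purple is not meant.

How it is judged:
On the way:
1. the pink lid, turned back to its thread start, has dropped onto the rim (within 4 mm) while its bar is still more than 40 degrees from the black marks (z of pink_lid in the frame of canister below 0.124 m and angle between the x axis of pink_lid and the x axis of canister, either way round above 0.7 rad), for 0.05 s.
At the end, for the whole second after the job is handed in: The pink lid lies level on its canister's rim (origin within 4 mm of the rim's height, 12 mm of the axis, tilt under 7 degrees), its bar within 15 degrees of the black lock marks, at rest; the blue and green lids are still locked (turned less than 0.2 rad) (z of pink_lid in the frame of canister below 0.124 m and angle between the x axis of pink_lid and the x axis of canister, either way round below 0.262 rad and horizontal distance between pink_lid and canister below 0.012 m and angle between pink_lid's own z axis and vertical below 0.12 rad and linear speed of pink_lid below 0.02 m/s and value of joint each of blue_lid, green_lid below 0.2 rad); the robot touches nothing.
It fails at once if the pink lid is lifted off (more than 20 mm above where it rested) (z of pink_lid in the frame of canister above 0.151 m).
It fails at once if the blue or the green lid is turned by more than 0.2 rad (value of joint any of blue_lid, green_lid above 0.2 rad).
It also fails if it takes over 37 s, if anything falls off the work surface, if the arm or the gripper's body presses on something with over 40 N, if the wrist force passes 120 N, or if a joint passes its speed limit or range.

## Working session

There is one attempt and no reset: what is moved stays moved. The work goes in short steps, Python scripts to look and compute and a tool call to move; the robot and the scene stay as the last step left them, time stands still between calls to the robot, and variables do not carry over. Pictures are saved under pics/ and viewed, and the job is handed in when it is done.

Besides the shell and the picture viewer there is one more tool, called after "Emit:" as name(argument=value, ...) on one line, values as JSON. send_rows: Moves the arm, as the interface text tells. Its arguments: {"type":"object","properties":{"series":{"type":"array"},"fingers":{"type":"number"},"grip_force":{"type":"number"}},"required":["series"]}

```bash
mkdir -p pics; python3 - <<'E'
from bench import r, grab_frame
import cv2,pickle
o=r.get_obs(); print(o)
for n in ["scene","top"]:
    f=grab_frame(n); pickle.dump(f,open(f"{n}.pkl","wb"))
    cv2.imwrite(f"pics/{n}0.png",f["frame"][:,:,::-1]); print({k:v for k,v in f.items() if k!="frame"})
E
```

```text
{'clock': 0.0, 'joints': array([-1.40008273,  0.47781   ,  0.02238524,  1.5564178 , -0.01145987,
        1.10928227, -0.08310675]), 'qvel': array([ 0.00031387,  0.00089817, -0.00050522,  0.00048545,  0.00083154,
        0.00079547,  0.00279513]), 'tau': array([ 9.62800698e-06, -5.96457160e+01,  1.60791781e+00, -2.81196392e+01,
        1.24032740e-02,  9.38346639e-03,  6.01281329e-06]), 'tcp_pos': array([0.18566498, 0.64837327, 0.23033417]), 'orientation': array([ 2.50760274e+00,  1.89046307e+00, -2.05150916e-03]), 'contact_force': array([ 0.4029854 ,  0.064979  , -0.31765962]), 'moment': array([ 0.04731668, -0.02469795,  0.05504788]), 'grip_width': 0.08513255700147551}
{'fx': 475.3432103736342, 'fy': 475.3432103736342, 'cx': 319.5409202611047, 'cy': 197.39332632490544, 'origin': array([0.93406143, 0.06623409, 1.04186366]), 'rotation': array([-1.73305878, -2.13255877,  0.60273451])}
{'fx': 363.358114062449, 'fy': 363.358114062449, 'cx': 318.77447602783644, 'cy': 196.28186266590646, 'origin': array([ 0.30844878, -0.06195781,  1.12624694]), 'rotation': array([-2.14389097,  2.19386749, -0.10784443])}
```

View pics/scene0.png

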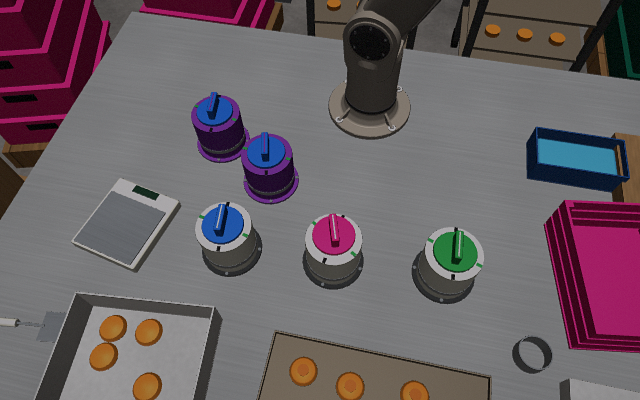

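View pics/top0.png

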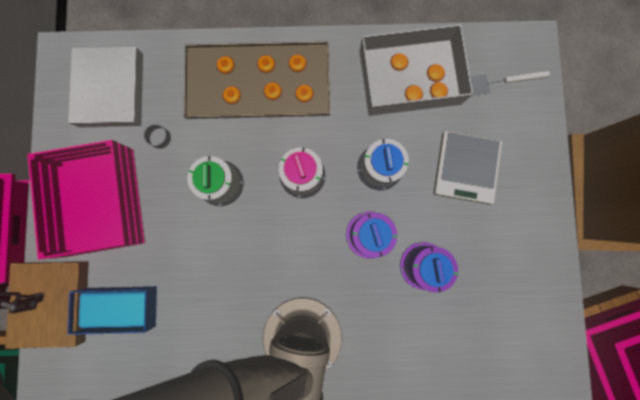

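Scene picture: the pink lid is on the white canister at about (333,235), blue on white at (222,222), green on white at (455,250). The two blue-lidded purple canisters at (213,110) and (265,152) are decoys. The pink lid is the only one of its colour. I'll enlarge it next.

```bash
python3 - <<'E'
import cv2,pickle,numpy as np
a=pickle.load(open("scene.pkl","rb"))["frame"][195:295,285:385,::-1]
b=pickle.load(open("top.pkl","rb"))["frame"][130:210,260:340,::-1]
cv2.imwrite("pics/crop0.png",np.hstack([cv2.resize(a,(400,400),interpolation=cv2.INTER_CUBIC),cv2.resize(b,(400,400),interpolation=cv2.INTER_CUBIC)]))
E
```

```text
(no output)
```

View pics/crop0.png

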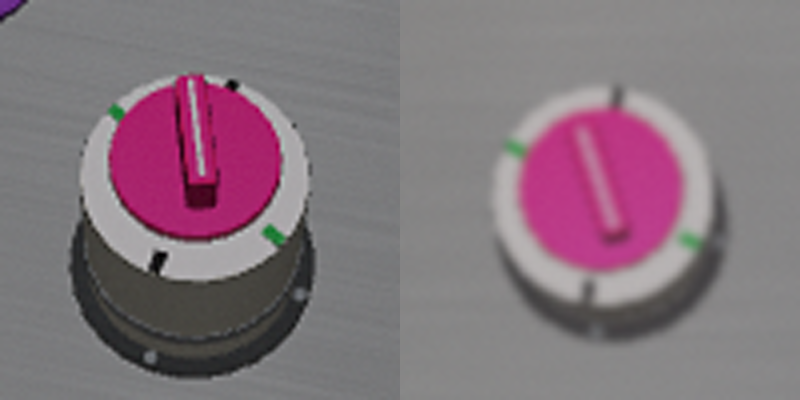

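```bash
cat > h.py <<'E'
import numpy as np,cv2
from scipy.spatial.transform import Rotation as R
def ray(f,uv,z,o=None,rot=None):
    if o is None: o=f["origin"]; rot=R.from_rotvec(f["rotation"]).as_matrix()
    d=rot@np.array([(uv[0]-f["cx"])/f["fx"],(uv[1]-f["cy"])/f["fy"],1]); return o+d*(z-o[2])/d[2]
E
python3 - <<'E'
from h import *
import pickle
S=pickle.load(open("scene.pkl","rb"));T=pickle.load(open("top.pkl","rb"))
for nm,f,s,off,P in [("scene",S,4,(285,195),dict(black=[(232,85),(158,262)],green=[(117,112),(273,236)],bar=[(191,80),(202,175)])),("top",T,5,(260,130),dict(black=[(217,96),(188,290)],green=[(115,149),(291,240)],bar=[(181,128),(216,238)]))]:
    for k,v in P.items():
        p=[ray(f,((u+.5)/s-.5+off[0],(w+.5)/s-.5+off[1]),.175 if k=="bar" else .12) for u,w in v]
        d=p[0]-p[1]; print(nm,k,np.round(p[0],4),np.round(p[1],4),"mid",np.round((p[0]+p[1])/2,4),"len",np.linalg.norm(d).round(4),"ang",np.degrees(np.arctan2(d[1],d[0]))%180)
from bench import r
o=r.get_obs(); print(R.from_rotvec(o["orientation"]).as_matrix().round(3))
for nm,f,bl,gr in [("S",S,[(222,222)],[(455,250)]),("T",T,[(388,160)],[(207,176)])]:
    print(nm,ray(f,bl[0],.13),ray(f,gr[0],.13))
E
```

```text
scene black [ 4.313e-01 -3.000e-04  1.200e-01] [ 0.543  -0.0188  0.12  ] mid [ 0.4872 -0.0095  0.12  ] len 0.1133 ang 170.56403200908605
scene green [ 0.4606 -0.0589  0.12  ] [0.5162 0.0376 0.12  ] mid [ 0.4884 -0.0107  0.12  ] len 0.1114 ang 60.01157668020552
scene bar [ 0.4627 -0.0177  0.175 ] [ 0.5153 -0.0016  0.175 ] mid [ 0.489  -0.0097  0.175 ] len 0.0551 ang 16.99695812331197
top black [ 0.5458 -0.0203  0.12  ] [ 0.4359 -0.0021  0.12  ] mid [ 0.4909 -0.0112  0.12  ] len 0.1114 ang 170.58141642586034
top green [0.5168 0.0376 0.12  ] [ 0.4628 -0.0602  0.12  ] mid [ 0.4898 -0.0113  0.12  ] len 0.1117 ang 61.09071121010327
top bar [ 0.5159 -0.0031  0.175 ] [ 0.4563 -0.0206  0.175 ] mid [ 0.4861 -0.0119  0.175 ] len 0.0621 ang 16.395857860259643
[[ 0.275  0.961 -0.   ]
 [ 0.961 -0.275 -0.002]
 [-0.002  0.    -1.   ]]
S [ 0.50447908 -0.25379013  0.13      ] [0.46945275 0.24532114 0.13      ]
T [ 0.50616667 -0.25660033  0.13      ] [0.47289712 0.24693291 0.13      ]
```

```bash
python3 - <<'E'
from h import *
from bench import r
o=r.get_obs(); p=np.array(o["tcp_pos"]);M=R.from_rotvec(o["orientation"]).as_matrix()
yaw=np.degrees(np.arctan2(M[1,0],M[0,0]));tgt=np.array([.489,-.0105])
tot=16.7-90-yaw;print(yaw,tot)
N=30
az0=np.arctan2(p[1],p[0]);az1=np.arctan2(tgt[1],tgt[0]);r0=np.hypot(*p[:2]);r1=np.hypot(*tgt)
out=[]
for i in range(1,N+1):
    t=i/N;t=t*t*(3-2*t)
    a=az0+(az1-az0)*t;rr=r0+(r1-r0)*t;w=np.array([rr*np.cos(a),rr*np.sin(a),p[2]+.01*i/N])
    s=np.round(M.T@(w-p),3);p=p+M@s
    u=min(1,round(-tot/5-(i-1),2));M=M@R.from_rotvec([0,0,np.radians(5*u)]).as_matrix()
    out.append([list(map(float,s)),[0,0,u]])
print(out,p)
E
```

```text
74.02540876255608 -147.3254087625561
[[[-0.001, 0.003, -0.0], [0, 0, 1]], [[-0.001, 0.008, -0.001], [0, 0, 1]], [[-0.001, 0.014, -0.001], [0, 0, 1]], [[0.001, 0.018, -0.001], [0, 0, 1]], [[0.001, 0.023, -0.002], [0, 0, 1]], [[0.003, 0.026, -0.002], [0, 0, 1]], [[0.004, 0.03, -0.002], [0, 0, 1]], [[0.006, 0.032, -0.003], [0, 0, 1]], [[0.008, 0.034, -0.003], [0, 0, 1]], [[0.009, 0.035, -0.003], [0, 0, 1]], [[0.011, 0.037, -0.004], [0, 0, 1]], [[0.011, 0.037, -0.004], [0, 0, 1]], [[0.013, 0.038, -0.004], [0, 0, 1]], [[0.013, 0.037, -0.005], [0, 0, 1]], [[0.014, 0.037, -0.005], [0, 0, 1]], [[0.015, 0.036, -0.005], [0, 0, 1]], [[0.015, 0.035, -0.006], [0, 0, 1]], [[0.015, 0.034, -0.006], [0, 0, 1]], [[0.014, 0.032, -0.006], [0, 0, 1]], [[0.015, 0.03, -0.007], [0, 0, 1]], [[0.015, 0.028, -0.007], [0, 0, 1]], [[0.014, 0.025, -0.007], [0, 0, 1]], [[0.014, 0.022, -0.008], [0, 0, 1]], [[0.013, 0.02, -0.008], [0, 0, 1]], [[0.012, 0.017, -0.008], [0, 0, 1]], [[0.011, 0.014, -0.009], [0, 0, 1]], [[0.009, 0.01, -0.009], [0, 0, 1]], [[0.007, 0.007, -0.009], [0, 0, 1]], [[0.005, 0.004, -0.01], [0, 0, 1]], [[0.002, 0.002, -0.01], [0, 0, np.float64(0.47)]]] [ 0.48859541 -0.01050353  0.38640643]
```

Emit:
send_rows(series=[[[-0.001,0.003,-0.001],[0,0,1]],[[-0.001,0.008,-0.001],[0,0,1]],[[-0.001,0.014,-0.001],[0,0,1]],[[0.001,0.018,-0.001],[0,0,1]],[[0.001,0.023,-0.001],[0,0,1]],[[0.003,0.026,-0.001],[0,0,1]],[[0.004,0.03,-0.001],[0,0,1]],[[0.006,0.032,-0.001],[0,0,1]],[[0.008,0.034,-0.001],[0,0,1]],[[0.009,0.035,-0.001],[0,0,1]],[[0.011,0.037,-0.001],[0,0,1]],[[0.011,0.037,-0.001],[0,0,1]],[[0.013,0.038,-0.001],[0,0,1]],[[0.013,0.037,-0.001],[0,0,1]],[[0.014,0.037,-0.001],[0,0,1]],[[0.015,0.036,-0.001],[0,0,1]],[[0.015,0.035,0],[0,0,1]],[[0.015,0.034,0],[0,0,1]],[[0.014,0.032,0],[0,0,1]],[[0.015,0.03,0],[0,0,1]]], fingers=0)

```text
clock: 2.6
tcp_pos: [0.5099, 0.1667, 0.2473]
orientation: [-3.059, 0.715, 0.0]
contact_force: [-0.4, -0.3, 0.1]
grip_width: 0.0854
```

Emit:
send_rows(series=[[[0.015,0.028,0],[0,0,1]],[[0.014,0.025,0],[0,0,1]],[[0.014,0.022,0],[0,0,1]],[[0.013,0.02,0],[0,0,1]],[[0.012,0.017,0],[0,0,1]],[[0.011,0.014,0],[0,0,1]],[[0.009,0.01,0],[0,0,1]],[[0.007,0.007,0],[0,0,1]],[[0.005,0.004,0],[0,0,1]],[[0.002,0.002,0],[0,0,0.47]],[[0,0,0],[0,0,0]],[[0,0,0],[0,0,0]]])

```text
clock: 4.1
tcp_pos: [0.4887, -0.0099, 0.2473]
orientation: [-2.521, 1.874, 0.0]
contact_force: [0.3, -0.1, 0.4]
grip_width: 0.0856
```

```bash
python3 - <<'E'
from h import *
from bench import r, grab_frame
import pickle
o=r.get_obs(); f=grab_frame("wrist"); M=R.from_rotvec(o["orientation"]).as_matrix()
print(o["clock"],o["tcp_pos"],o["joints"].round(3),M.round(3),np.degrees(np.arctan2(M[1,0],M[0,0])))
cv2.imwrite("pics/w1.png",f["frame"][:,:,::-1]); pickle.dump((o,f),open("w1.pkl","wb")); print(f["T_tool_cam"],f["fx"],f["cx"],f["cy"])
E
```

```text
4.1 [ 0.48869296 -0.00994967  0.24728802] [-0.816  0.179  0.812  2.01  -0.153  1.013 -1.209] [[ 0.288 -0.958  0.   ]
 [-0.958 -0.288  0.   ]
 [-0.    -0.    -1.   ]] -73.25866574043512
[[ 9.99999994e-01 -7.57257255e-05  8.13690276e-05  5.28155917e-04]
 [ 5.04106539e-05  9.61391670e-01  2.75183675e-01 -6.97417191e-02]
 [-9.90659888e-05 -2.75183670e-01  9.61391667e-01 -1.42652821e-01]
 [ 0.00000000e+00  0.00000000e+00  0.00000000e+00  1.00000000e+00]] 350.4399983677212 317.8388164593589 196.11434084166967
```

View pics/w1.png

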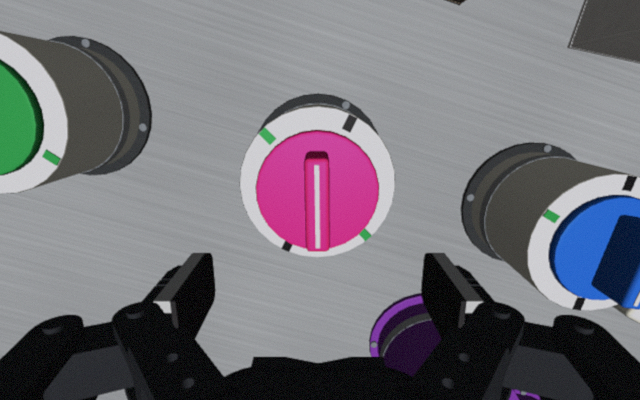

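The wrist picture confirms it. Pink is on the white canister, with its bar stripe from (317,165) to (318,248). The black marks are at (349,123) and (287,246), the green ones at (266,136) and (366,236).

```bash
cat >> h.py <<'E'
def wr(o,f,uv,z):
    M=R.from_rotvec(o["orientation"]).as_matrix();T=f["T_tool_cam"]
    return ray(f,uv,z,o["tcp_pos"]+M@T[:3,3],M@T[:3,:3])
def wm(o,f,P,zb):
    for k,v in P.items():
        p=[wr(o,f,q,zb if k=="bar" else .12) for q in v];d=p[0]-p[1]
        print(k,"mid",((p[0]+p[1])/2).round(4),"len",np.linalg.norm(d).round(4),"ang",(np.degrees(np.arctan2(d[1],d[0]))%180).round(1))
E
python3 - <<'E'
from h import *
import pickle
o,f=pickle.load(open("w1.pkl","rb"))
wm(o,f,dict(bar=[(317,165),(318,248)],black=[(349,123),(287,246)],green=[(266,136),(366,236)]),.175)
E
```

```text
bar mid [ 0.4891 -0.0102  0.175 ] len 0.0561 ang 17.4
black mid [ 0.4881 -0.0095  0.12  ] len 0.1123 ang 170.7
green mid [ 0.4881 -0.0108  0.12  ] len 0.1143 ang 60.8
```

Emit:
send_rows(series=[[[0,0,0.025],[0,0,0]],[[0,0,0.03],[0,0,0]],[[0,0,0.025],[0,0,0]],[[0,0,0.015],[0,0,0]],[[0,0,0.006],[0,0,0]],[[0,0,0],[0,0,0]]])

```text
clock: 4.9
tcp_pos: [0.4889, -0.0102, 0.1465]
orientation: [-2.52, 1.876, -0.0]
contact_force: [0.5, -0.4, -0.3]
grip_width: 0.0854
```

Emit:
send_rows(series=[[[0,0,0],[0,0,0]],[[0,0,0],[0,0,0]],[[0,0,0],[0,0,0]],[[0,0,0],[0,0,0]],[[0,0,0],[0,0,0]],[[0,0,0],[0,0,0]],[[0,0,0],[0,0,0]],[[0,0,0],[0,0,0]]], fingers=255, grip_force=35)

```text
clock: 5.9
tcp_pos: [0.4888, -0.0101, 0.1465]
orientation: [-2.52, 1.876, 0.0]
contact_force: [-1.2, 1.3, 5.0]
grip_width: 0.0157
```

Gripped at 15.7 mm. Next I turn it counter-clockwise by 44°.

Emit:
send_rows(series=[[[0,0,0],[0,0,-0.6]],[[0,0,0],[0,0,-0.6]],[[0,0,0],[0,0,-0.6]],[[0,0,0],[0,0,-0.6]],[[0,0,0],[0,0,-0.6]],[[0,0,0],[0,0,-0.6]],[[0,0,0],[0,0,-0.6]],[[0,0,0],[0,0,-0.6]],[[0,0,0],[0,0,-0.6]],[[0,0,0],[0,0,-0.6]],[[0,0,0],[0,0,-0.6]],[[0,0,0],[0,0,-0.6]],[[0,0,0],[0,0,-0.6]],[[0,0,0],[0,0,-0.6]],[[0,0,0],[0,0,-0.3]],[[0,0,0],[0,0,0]],[[0,0,0],[0,0,0]]])

```text
clock: 8.02
tcp_pos: [0.4885, -0.0102, 0.1462]
orientation: [3.035, -0.809, -0.0]
contact_force: [-0.4, -0.0, -2.0]
grip_width: 0.015
```

```bash
python3 - <<'E'
from h import *
from bench import r, grab_frame
import pickle
o=r.get_obs(); f=grab_frame("wrist"); M=R.from_rotvec(o["orientation"]).as_matrix()
print(o["clock"],o["tcp_pos"],o["contact_force"],o["moment"],np.degrees(np.arctan2(M[1,0],M[0,0])))
cv2.imwrite("pics/w2.png",f["frame"][:,:,::-1]); pickle.dump((o,f),open("w2.pkl","wb"))
E
```

```text
8.025 [ 0.48854414 -0.01023338  0.14617935] [-0.35627737 -0.03270476 -2.02006105] [-0.07211778  0.00940807  0.01320007] -29.85954846801985
```

View pics/w2.png

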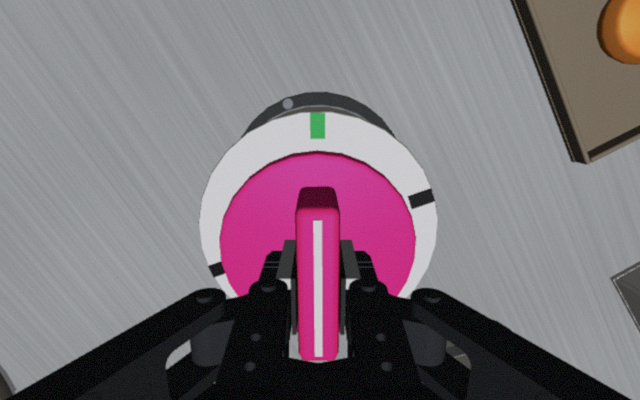

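The bar stripe (318,220)-(318,355) lines up with the green mark at (318,125). Now I lower it.

Emit:
send_rows(series=[[[0,0,0.002],[0,0,0]],[[0,0,0.002],[0,0,0]],[[0,0,0.002],[0,0,0]],[[0,0,0.002],[0,0,0]],[[0,0,0.002],[0,0,0]],[[0,0,0.001],[0,0,0]],[[0,0,0],[0,0,0]]])

```text
clock: 8.95
tcp_pos: [0.4886, -0.0102, 0.1357]
orientation: [-3.035, 0.809, 0.001]
contact_force: [-3.1, 0.0, 4.1]
grip_width: 0.0154
```

```bash
python3 - <<'E'
from h import *
from bench import r, grab_frame
import pickle
o=r.get_obs(); f=grab_frame("wrist"); M=R.from_rotvec(o["orientation"]).as_matrix()
print(o["clock"],o["tcp_pos"],o["contact_force"],o["moment"],np.degrees(np.arctan2(M[1,0],M[0,0])))
cv2.imwrite("pics/w3.png",f["frame"][:,:,::-1])
f=grab_frame("scene");cv2.imwrite("pics/s3.png",cv2.resize(f["frame"][195:295,285:385,::-1],(500,500),interpolation=cv2.INTER_CUBIC))
E
```

```text
8.95 [ 0.48855654 -0.01018266  0.13565971] [-3.09951862  0.04056773  4.10961389] [-0.01817894  0.49476433 -0.03620802] -29.83109064097395
```

View pics/w3.png

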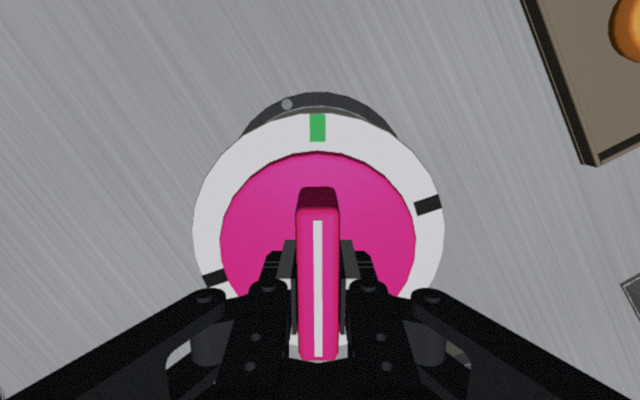

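View pics/s3.png

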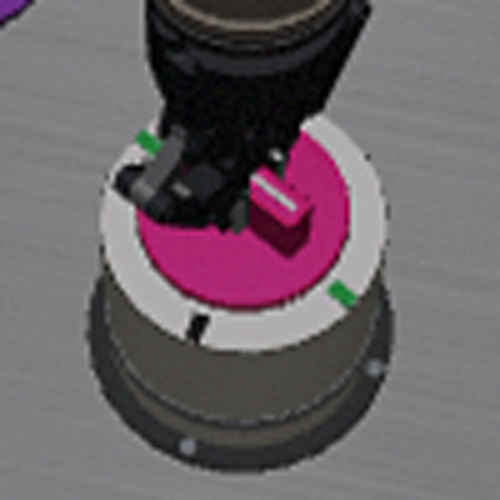

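The lid moved down with the fingers by 10.5 mm: it looks the same in the wrist view, and the white rim grew closer. Now I turn it clockwise by 70°.

Emit:
send_rows(series=[[[0,0,0.0005],[0,0,0]],[[0,0,0],[0,0,0.7]],[[0,0,0],[0,0,0.7]],[[0,0,0],[0,0,0.7]],[[0,0,0],[0,0,0.7]],[[0,0,0],[0,0,0.7]],[[0,0,0],[0,0,0.7]],[[0,0,0],[0,0,0.7]],[[0,0,0],[0,0,0.7]],[[0,0,0],[0,0,0.7]],[[0,0,0],[0,0,0.7]]])

```text
clock: 10.42
tcp_pos: [0.4901, -0.0095, 0.1356]
orientation: [-2.65, 1.683, -0.003]
contact_force: [0.1, 1.7, 4.7]
grip_width: 0.0156
```

```bash
python3 - <<'E'
from h import *
from bench import r
o=r.get_obs(); M=R.from_rotvec(o["orientation"]).as_matrix()
print(o["clock"],o["tcp_pos"],o["contact_force"],o["moment"],np.degrees(np.arctan2(M[1,0],M[0,0])))
E
```

```text
10.425 [ 0.49012961 -0.00948545  0.13555464] [0.14567397 1.69820789 4.69914664] [ 0.30094465 -0.00730416  0.28191025] -64.84111392630182
```

Emit:
send_rows(series=[[[0,0,0],[0,0,0.7]],[[0,0,0],[0,0,0.7]],[[0,0,0],[0,0,0.7]],[[0,0,0],[0,0,0.7]],[[0,0,0],[0,0,0.7]],[[0,0,0],[0,0,0.7]],[[0,0,0],[0,0,0.7]],[[0,0,0],[0,0,0.7]],[[0,0,0],[0,0,0.7]],[[0,0,0],[0,0,0.5]],[[0,0,0],[0,0,0]],[[0,0,0],[0,0,0]]])

```text
clock: 11.92
tcp_pos: [0.49, -0.0091, 0.1356]
orientation: [-2.044, 2.382, -0.001]
contact_force: [0.4, 2.4, 7.0]
grip_width: 0.0154
```

```bash
python3 - <<'E'
from h import *
from bench import r, grab_frame
o=r.get_obs(); f=grab_frame("wrist"); M=R.from_rotvec(o["orientation"]).as_matrix()
print(o["clock"],o["tcp_pos"],o["contact_force"],o["moment"],np.degrees(np.arctan2(M[1,0],M[0,0])))
cv2.imwrite("pics/w4.png",f["frame"][:,:,::-1])
E
```

```text
11.925 [ 0.49002288 -0.00913422  0.13557233] [0.44170658 2.36975382 6.97559226] [0.51402281 0.19858025 0.15486156] -98.72310911262272
```

View pics/w4.png

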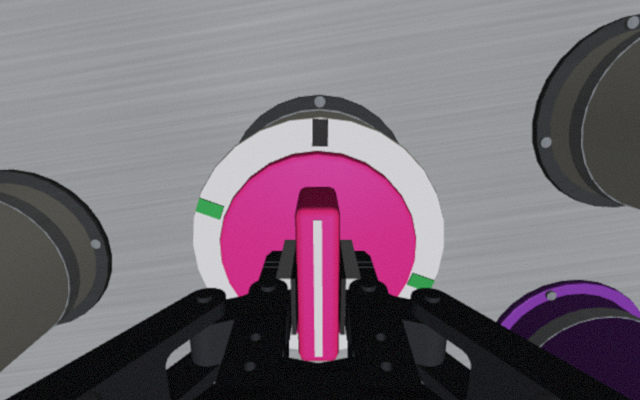

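The bar lines up with the black mark at (320,132). I release and retreat.

Emit:
send_rows(series=[[[0,0,0],[0,0,0]],[[0,0,0],[0,0,0]],[[0,0,0],[0,0,0]],[[0,0,0],[0,0,0]],[[0,0,0],[0,0,0]],[[0,0,0],[0,0,0]],[[0,0,0],[0,0,0]]], fingers=0)

```text
clock: 12.85
tcp_pos: [0.4887, -0.0102, 0.1348]
orientation: [-2.044, 2.386, -0.0]
contact_force: [-1.2, -0.3, -0.7]
grip_width: 0.0857
```

Emit:
send_rows(series=[[[0,0,-0.01],[0,0,0]],[[0,0,-0.02],[0,0,0]],[[0,0,-0.03],[0,0,0]],[[0,0,-0.03],[0,0,0]],[[0,0,-0.02],[0,0,0]],[[0,0,0],[0,0,0]],[[0,0,0],[0,0,0]]])

```text
clock: 13.72
tcp_pos: [0.4882, -0.0101, 0.2444]
orientation: [2.044, -2.385, -0.001]
contact_force: [0.5, 0.4, 0.3]
grip_width: 0.0854
```

```bash
python3 - <<'E'
from h import *
from bench import r, grab_frame
import pickle
o=r.get_obs(); f=grab_frame("wrist"); pickle.dump((o,f),open("w5.pkl","wb"))
print(o["clock"],o["tcp_pos"],o["contact_force"])
cv2.imwrite("pics/w5.png",f["frame"][:,:,::-1])
f=grab_frame("top");cv2.imwrite("pics/t5.png",cv2.resize(f["frame"][120:220,170:430,::-1],(780,300),interpolation=cv2.INTER_CUBIC))
E
```

```text
13.725 [ 0.48824052 -0.01005832  0.2443721 ] [0.47493566 0.40573307 0.30974329]
```

View pics/w5.png

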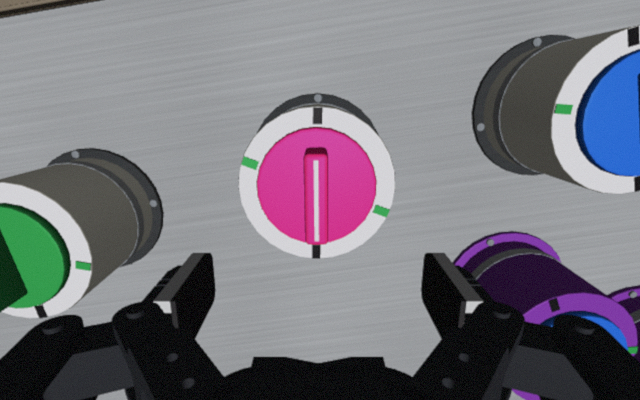

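View pics/t5.png

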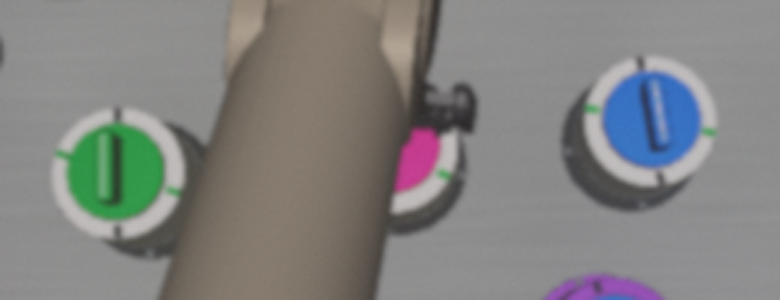

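```bash
python3 - <<'E'
from h import *
import pickle
o,f=pickle.load(open("w5.pkl","rb"))
for z in (.164,.175): wm(o,f,dict(bar=[(316.5,160.5),(317,242)],black=[(318,116),(316.5,252)]),z)
for n in ("w1","w5"):
    o,f=pickle.load(open(n+".pkl","rb"));h=f["frame"].astype(int)
    m=((h[:,:,0]>150)&(h[:,:,1]<90)&(h[:,:,2]>60)).astype(np.uint8)
    c=max(cv2.findContours(m,0,2)[0],key=cv2.contourArea);x,y,w,hh=cv2.boundingRect(c)
    T=f["T_tool_cam"];print(n,x,y,w,hh)
    for z in (.130,.141): print(z,wr(o,f,(x,y+hh*.45),z)-wr(o,f,(x+w,y+hh*.45),z), np.linalg.norm(wr(o,f,(x,y+hh*.45),z)-wr(o,f,(x+w,y+hh*.45),z)))
E
```

```text
bar mid [ 0.4899 -0.0101  0.164 ] len 0.0567 ang 171.5
black mid [ 0.4886 -0.0101  0.12  ] len 0.1103 ang 170.5
bar mid [ 0.4932 -0.0107  0.175 ] len 0.0539 ang 171.5
black mid [ 0.4886 -0.0101  0.12  ] len 0.1103 ang 170.5
w1 256 131 123 120
0.13 [-0.02708579  0.09006135  0.        ] 0.0940461983476447
0.141 [-0.02593961  0.08625027  0.        ] 0.09006648849561215
w5 257 128 119 117
0.13 [0.0137282  0.08859175 0.        ] 0.0896491079969086
0.141 [0.01314057 0.08479962 0.        ] 0.08581171553306406
```

The disc measures 90 mm across before (assuming the raised height) and 90 mm now (assuming the dropped height), so the lid is down. The bar is about 1° off the black marks.

```bash
python3 -c "
from bench import r
print(r.hand_in())"
```

```text
the job is handed in; nothing more can be done
None
```

I gripped the pink lid by its bar, turned it 44° counter-clockwise to the green marks and lowered it about 11 mm onto the rim. I then turned it 70° clockwise to the black marks, let go and backed off. I handed the job in at about 13.8 s; hand-in gives no verdict.

**Last checks, from the wrist picture after release:**
- **Angle:** the bar is at 171.5° and the black marks at 170.5°, so it is about 1° off.
- **Position:** the bar's centre is about 1–2 mm from the canister's axis.
- **Height:** the disc's apparent size matches the dropped height, measuring about 90 mm across, as it did raised before the drop. Taken at the raised height instead, it would measure only 86 mm.
- **Contact:** the gripper was about 80 mm above the bar, with forces near zero.

I never touched the blue and green lids. In the last top view they look the same as at the start, but I didn't measure their angles. No check failed or disagreed.

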